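# Turn a slide carrier face up with a lifter

### The arm

A 6-joint arm with a two-finger parallel gripper is mounted at the origin on the work surface. World frame = base frame: x ahead of the robot, y to its left, z up, the work surface at z = 0. Lengths are in m, angles in rad, forces in N, time in s.
With the tool pointing down it reaches from about 0.275 to 0.825 m from the base axis. Payload 5.2 kg.
Tool frame: the origin (TCP) lies between the finger pads; the fingertips stand 17 mm ahead of it and the grasp point (between the pads) lies 2 mm behind it; z points along the fingers, y is the line along which they close (so a half turn about z gives the same grasp; the last joint's range is limited). The gripper opens to 93 mm and grips with 3 to 60 N. Pads are 15 mm wide; open, the fingers measure 128 mm over their backs; the gripper's body (75 mm by 188 mm) begins 65 mm behind the grasp point.
Start: joints at [1.015, 0.259, 1.535, -0, 1.348, -0.203], TCP at [0.19, 0.516, 0.236] pointing down, gripper open.
Joint ranges: [-3.14, 3.14], [-0.91, 2.08], [0.19, 2.58], [-1.22, 4.36], [0.22, 2.71], [-3.12, 3.12]. Speed limits (rad/s): [2.57, 2.57, 3.14, 3.14, 3.14, 3.14].

### API

Orientations are given as a 3x3 rotation matrix whose columns are the frame's x, y, z axes.
In Python, from cell import * gives the robot as it stands.
- The arm moves only by the tool move_arm, never from a script. Its argument "rows" is a list of rows, each a list of 4 numbers: the shift along the world's x, y, z in units of 60 mm (1.0 is 60 mm), then the turn about the world's z in units of 5 degrees (1.0 is 5 degrees). In form: [[x, y, z, turn], ...]. A call has 1 to 12 rows; each row shifts and turns the commanded pose from where the row before left it; what a row does not reach is not made up. A row lasts 1/8 s, in which the tool goes at most 62.5 mm and 10.7 degrees, less where a joint would pass 70% of its speed; a pose out of reach is approached as far as the arm can. A call is refused whole if a number of a shift passes 1 or a number of a turn 1, either way. A call with a gripper value outside its range is refused whole. "fingers" is the opening, from 0 (shut) to 1 (fully open), set as the call begins (left out, the last holds). The fingers move at their own pace and stop on an object; the grip force is fixed at half the most. Time passes only in rows, so rows that do not move let the fingers close. It gives the time, the measured TCP pose, the force, the opening and the grip force at its end, in the units of the state.
- read_state(): the state, without advancing time (a new reading comes with each control period).
- snapshot(name): name is "side" or "top" or "wrist"; returns a dict with "color" (400x640x3 uint8, blue, green, red), "mtx" (3x3 intrinsics, pixels), "k1" (the pictures are not rectified: a ray, as slopes to the right and down, at radius r is drawn at 1 + k1 r^2 times it, then the intrinsics apply), "xyz" and "orientation" of the camera in the world. Camera axes: x right, y down, z forward; pixel columns grow to the right and rows downward; lengths in m; the calibration is good to about 2 mm. A picture is of the moment at which its call begins. There is no depth.
- close_job(): hands the job in; it is judged then, once.
The state is a dict: "t": time; "joints": joint angles; "joint_velocities": joint speeds; "joint_efforts": joint torques, N m; "tcp_pos": TCP position; "ee_rot": TCP orientation; "contact_force": force on the tool from outside, world axes, zero at the start; "torque": the same for the moment, N m; "width": finger opening in m; "gripper_force": force on a finger pad.
Only numpy, scipy, OpenCV 4.12 (cv2) and the standard library are available. Lean on these libraries where they do the work, as an engineer would, in place of code of your own. Each camera call takes 0.05 s, during which the arm holds its last target. There are 200 camera calls.

### The job

The slide carrier lies face down on the turning tray. Take the lifter by its grip, lower its blade gently onto the deck at the open end, slide it under the carrier's edge with the blade resting lightly on the deck, and tip the carrier over towards the closed end, like turning a page, so that it lies flat and face up on the tray; then stand the lifter back on the middle of its mat and let go. Keep your fingers off the carrier, never press hard with the blade, and leave the other things on the bench alone.

Things in the scene. Friction and masses are not known exactly. Their poses are not given: they have to be found in the camera images.
- tray: Fixed tray, its +x pointing away from the robot within 20 degrees: flat grey deck 200 (x) by 136 (y) mm, 20 to 32 mm above the bench. White rims 8 mm wide, 4 mm higher than the deck, on both long sides and the +x end; the -x end is open for the lifter. Inside the rims 192 by 120 mm. Origin: on the deck surface, middle of the 200 by 136 outline, z up.
- carrier: Loose aluminium slide carrier, 85 to 170 g, 54 (x) by 84 (y) by 9 mm. A 5 mm plate; its face has a rail 7 mm wide, 4 mm high along each 54 mm side and two glass slides between. Starts face down on the rails, flat back up. Origin: middle of the outline, in the plane of the rails' free faces (on the deck at the start, 9 mm above it once turned). +z: from rails to flat back, up at the start.
- lifter: Loose lifter, 90 g: flat steel blade 94 mm long (x), 36 wide (y), 2 thick, and on its heel an upright black grip block 28 (x) by 16 (y) mm, from 2 to 68 mm above the blade's underside, centred at x = -32 mm. Origin: centre of the blade's underside; z up, +x to the blade's free front edge at x = +47 mm. It stands on its blade on the mat.
- mat: Fixed flat blue mat 150 mm (x) by 90 mm (y), 3 mm thick, under the lifter; origin at its underside's centre, on the bench.
- slidebox: Bystander: open white slide box with three partitions, 100 by 85 by 32 mm, origin under its centre.
- oil: Bystander: small amber dropper bottle, 34 mm diameter, 70 mm tall, origin under its centre.
- dish: Bystander: shallow glass dish, 70 mm diameter, 14 mm high, origin under its centre.
- carrier_mid (a point): Centre of the carrier, half way through its 9 mm. At the start it is about 43 mm from the tray's origin towards the open end, its x within 0.12 rad of the tray's x. Under the plate, between the rails (70 mm apart), is a gap 4 mm high, open at both long edges. Only friction holds the carrier: a push on its edge shoves it along the deck.
- lifter_tip (a point): Middle of the lifter blade's free front edge, at its underside, 79 mm ahead of the middle of the grip. While the lifter is held its pose is not reported. The blade and the deck are rigid: 0.1 mm too low already presses with some newtons, so feel for the deck.
- lifter_grip (a point): Point in the middle of the lifter's grip block, 45 mm above the blade's underside: a good place for the fingers, closing across the 16 mm thickness (lifter's y).
Not all that is in view belongs to the job. Leave any green look-alike of the lifter alone. There is more than one size of the mat; the job needs the larger.

How it is judged:
On the way, in this order (a step that is already met when the one before it is completed fails the run):
1. the blade is at least 5 mm under the carrier's edge and rests on the deck (x of lifter_tip in the frame of carrier between -0.022 and 0.03 m and z of lifter_tip in the frame of carrier below 0.003 m and angle between carrier's own z axis and vertical below 0.1 rad and contact force between lifter and tray above 0.3 N), for 0.3 s.
2. the carrier is levered up on its far edge, past 50 degrees, with the lifter against it (angle between carrier's own z axis and vertical between 0.87 and 1.9 rad and contact force between lifter and carrier above 0.05 N), for 0.1 s.
3. the carrier lies face up and flat on the tray (angle between carrier's own z axis and vertical above 3.06 rad and z of carrier in the frame of tray between 0.007 and 0.0115 m and linear speed of carrier below 0.02 m/s), for 0.2 s.
At the end, for the whole second after the job is handed in: The carrier lies face up, flat (within 4.5 degrees) and at rest on the tray's deck between the rims; the lifter stands upright on its mat, its centre within 35 mm of the mat's centre, released and at rest (all of step 3 and x of carrier in the frame of tray between -0.075 and 0.075 m and y of carrier in the frame of tray between -0.026 and 0.026 m and horizontal distance between lifter and mat below 0.035 m and angle between lifter's own z axis and vertical below 0.08 rad and z of lifter in the frame of mat below 0.006 m and linear speed of lifter below 0.02 m/s); the robot touches nothing.
It fails at once if the fingers or the arm touch the carrier (contact force between any of the fingers, the arm and carrier above 0.5 N).
It fails at once if the blade presses or pushes on the carrier with more than 8 N (contact force between lifter and carrier above 8 N).
It fails at once if the lifter is pressed on the tray with more than 15 N (contact force between lifter and tray above 15 N).
It fails at once if a bystander is moved by more than 15 mm (distance of any of slidebox, oil, dish from where it was at the start of the episode above 0.015 m).
It also fails if it takes over 72 s, if anything falls off the work surface, if the arm or the gripper's body presses on something with over 40 N, if the wrist force passes 120 N, or if a joint passes its speed limit or range.

## Working session

There is one attempt and no reset: what is moved stays moved. The work goes in short steps, Python scripts to look and compute and a tool call to move; the robot and the scene stay as the last step left them, time stands still between calls to the robot, and variables do not carry over. Pictures are saved under pics/ and viewed, at most 10 in all, crops included, and the job is handed in when it is done.

Besides the shell and the picture viewer there is one more tool, called after ">>>" in YAML: its name, and indented under it one key for each argument. move_arm: Moves the arm, as the interface text tells. Its arguments: {"type":"object","properties":{"rows":{"type":"array"},"fingers":{"type":"number"}},"required":["rows"]}

```bash
mkdir -p pics; ls
python3 - <<'E'
from cell import *
import cv2, pickle
for n in ("top","side"):
    s=snapshot(n); pickle.dump(s,open(n+"0.pkl","wb")); cv2.imwrite(f"pics/{n}0.png",s["color"]); print(n,s["mtx"],s["k1"],s["xyz"],s["orientation"])
st=read_state(); print(st["t"],st["tcp_pos"],st["ee_rot"],st["width"],st["contact_force"])
E
```

```text
pics
top [[428.44464072   0.         321.90976943]
 [  0.         428.44464072 200.70338204]
 [  0.           0.           1.        ]] -0.09241906241555516 [ 0.41347363 -0.07540956  1.04978842] [[ 1.91599870e-02 -9.91720744e-01  1.26975828e-01]
 [-9.99814070e-01 -1.92807676e-02  2.77906765e-04]
 [ 2.17258552e-03 -1.26957544e-01 -9.91905773e-01]]
side [[385.27084337   0.         318.65473986]
 [  0.         385.27084337 202.20040558]
 [  0.           0.           1.        ]] -0.020881065791002306 [ 0.40093088 -0.74443693  0.5213179 ] [[ 0.97385146 -0.11716853  0.19464034]
 [-0.22693719 -0.54176229  0.80931646]
 [ 0.01062238 -0.83232515 -0.5541859 ]]
0.1 [0.1897791  0.51573724 0.23492022] [[-9.38414295e-01  3.45511056e-01 -8.49029149e-04]
 [ 3.45511947e-01  9.38413355e-01 -1.36753655e-03]
 [ 3.24241295e-04 -1.57666556e-03 -9.99998704e-01]] 0.09289831967944633 [-0.24127984  1.00447868 -0.28313353]
```

View pics/top0.png

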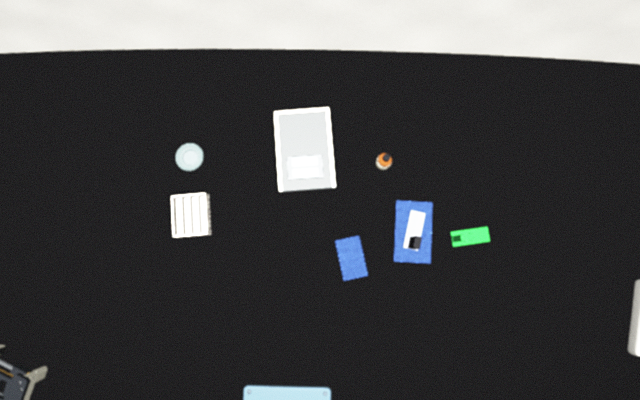

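View pics/side0.png

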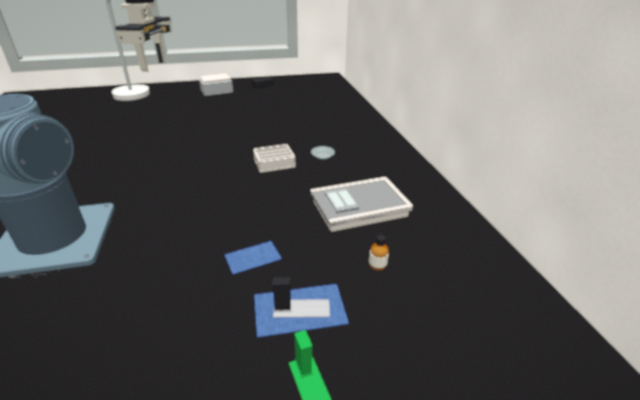

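Seen in top0: larger mat (413,232), white-bladed lifter with black grip on it (blade ~(414,228), grip ~(415,243)). The tray is at (305,150), open end facing the robot, with the carrier at (305,167).
Could be taken for the lifter: the green look-alike (470,237) – rejected. Could be taken for the mat: the small blue one (351,258) – rejected. I choose the steel lifter at (414,232) on the large mat.

```bash
cat > h.py <<'E'
from cell import *
import cv2, numpy as np, pickle
def ray(s,px):
    u=cv2.undistortPoints(np.float64(px).reshape(-1,1,2),s["mtx"],np.array([s["k1"],0,0,0.])).reshape(-1,2)
    return np.c_[u,np.ones(len(u))]@np.array(s["orientation"]).T
def onz(s,px,z):
    d=ray(s,px); c=np.array(s["xyz"]); return c+d*((z-c[2])/d[:,2])[:,None]
def proj(s,P):
    R=np.array(s["orientation"]); t=-R.T@np.array(s["xyz"])
    return cv2.projectPoints(np.float64(P).reshape(-1,1,3),cv2.Rodrigues(R.T)[0],t,s["mtx"],np.array([s["k1"],0,0,0.]))[0].reshape(-1,2)
def rect(P):
    r=cv2.minAreaRect(np.float32(P[:,:2]*1000)); return r
E
python3 - <<'E'
from h import *
s=pickle.load(open("top0.pkl","rb")); im=s["color"]
hsv=cv2.cvtColor(im,cv2.COLOR_BGR2HSV)
def comp(m,c):
    cs,_=cv2.findContours(m.astype(np.uint8),cv2.RETR_EXTERNAL,cv2.CHAIN_APPROX_NONE)
    return [k.reshape(-1,2) for k in cs if cv2.contourArea(k)>c]
blue=(hsv[...,0]>100)&(hsv[...,0]<125)&(hsv[...,1]>120)&(hsv[...,2]>70)
for k in comp(blue,200): print("blue",k.mean(0),rect(onz(s,k,.003)))
g=im.min(2)
for k in comp(g>130,60):
    print("white",k.mean(0),len(k),[rect(onz(s,k,z)) for z in (.005,.03)])
# carrier: brighter than deck
sub=im[150:195,270:340,1]; print(im[120:185:5,305,1], im[167,270:340:3,1])
a=cv2.resize(im[95:200,260:345],None,fx=6,fy=6,interpolation=cv2.INTER_CUBIC)[:600]
b=cv2.resize(im[195:270,385:440],None,fx=5,fy=5,interpolation=cv2.INTER_CUBIC)
o=np.zeros((600,800,3),np.uint8);o[:600,:510]=a[:600,:510];o[:375,515:790]=b; cv2.imwrite("pics/crop1.png",o)
E
```

```text
blue [350.76923077 257.58461538] ((409.6814880371094, -148.54904174804688), (103.51885986328125, 65.26779174804688), 13.303837776184082)
blue [413.03076923 231.52307692] ((476.4437561035156, -300.17401123046875), (95.01081085205078, 154.81326293945312), 87.73199462890625)
white [286.31937173 393.03664921] 191 [((87.26616668701172, -0.9838333129882812), (30.943771362304688, 204.24305725097656), 1.488595962524414), ((95.07176971435547, -2.7646942138671875), (30.203346252441406, 199.3559112548828), 1.488594651222229)]
white [ 32.90123457 381.2962963 ] 81 [((82.10723876953125, 640.2965087890625), (33.12574005126953, 97.43024444580078), 58.213470458984375), ((90.0362548828125, 623.1709594726562), (32.33314514160156, 95.09893798828125), 58.2134895324707)]
white [635.55974843 318.66037736] 159 [((263.090087890625, -871.4073486328125), (32.002071380615234, 191.8112335205078), 88.43733978271484), ((266.68853759765625, -852.3604736328125), (31.23634910583496, 187.2215118408203), 88.4373550415039)]
white [412.89423077 228.25961538] 104 [((479.90521240234375, -302.0887756347656), (42.35202407836
[... 563 characters left out ...]
5767822266, 67.43074035644531), 47.33169174194336)]
white [303.98897059 149.12867647] 272 [((678.74560546875, -27.409812927246094), (212.13917541503906, 146.33969116210938), 5.500957489013672), ((672.3980712890625, -28.558364868164062), (207.06304931640625, 142.83802795410156), 5.500957489013672)]
white [322.01935484  26.25734767] 1395 [((1028.7105712890625, -59.54925537109375), (201.14781188964844, 1838.850830078125), 1.1347301006317139), ((1013.989013671875, -59.9290771484375), (196.33460998535156, 1794.8497314453125), 1.1347311735153198)]
[235 236 236 236 237 239 240 246 255 255 255 255 238] [ 32  31 191 255 240 241 250 251 253 253 253 253 253 254 254 254 253 251
 239 238 255 255  27  32]
```

View pics/crop1.png

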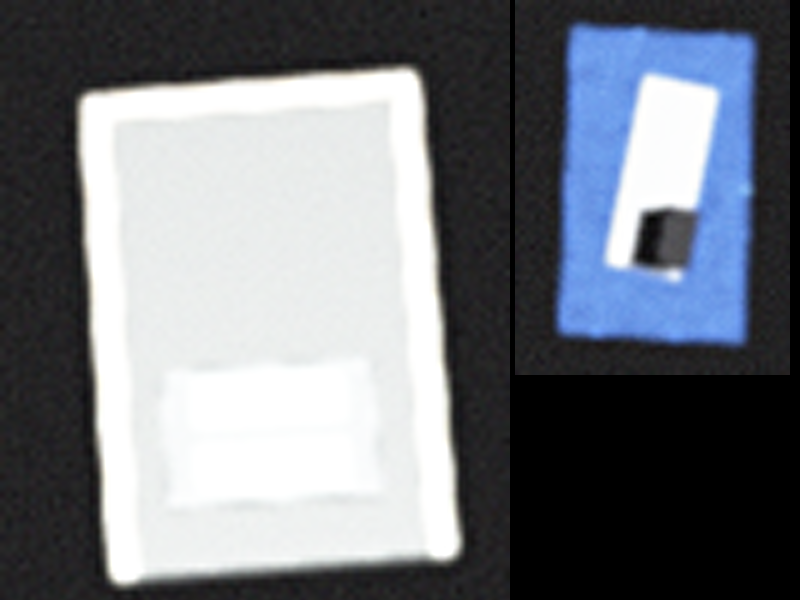

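Crop confirms the choice: steel blade, black grip at its near heel (crop 665,238 → px ~418,242), standing on the large mat; tray open end at the bottom, carrier with its 84 mm across. Moving over the lifter.

>>> move_arm:
  rows:
    - [0.29,-0.9,0,0.13]
    - [0.29,-0.9,0,0.13]
    - [0.29,-0.9,0,0.13]
    - [0.29,-0.9,0,0.13]
    - [0.29,-0.9,0,0.13]
    - [0.29,-0.9,0,0.13]
    - [0.29,-0.9,0,0.13]
    - [0.29,-0.9,0,0.13]
    - [0.29,-0.9,0,0.13]
    - [0.29,-0.9,0,0.13]
    - [0.29,-0.9,0,0.13]
    - [0.29,-0.9,0,0.13]
  fingers: 1

```text
t: 1.6
tcp_pos: [0.3988, -0.1337, 0.2355]
ee_rot: [[-0.977, 0.215, 0.0], [0.215, 0.977, 0.0], [0.0, 0.0, -1.0]]
contact_force: [-0.0, 0.1, -0.7]
width: 0.0928
gripper_force: 0.0
```

>>> move_arm:
  rows:
    - [0.2,-0.9,0,0]
    - [0.2,-0.9,0,0]
    - [0.2,-0.9,0,0]
    - [0,0,0,0]
    - [0,0,0,0]

```text
t: 2.22
tcp_pos: [0.4343, -0.2932, 0.2349]
ee_rot: [[-0.976, 0.216, -0.001], [0.216, 0.976, 0.002], [0.002, 0.001, -1.0]]
contact_force: [0.3, 0.4, 0.6]
width: 0.0931
gripper_force: 0.0
```

Run:
```python
from h import *
s=snapshot("wrist"); pickle.dump(s,open("wrist1.pkl","wb")); cv2.imwrite("pics/w1.png",s["color"])
print(s["xyz"],s["orientation"]); st=read_state(); print(st["t"],st["tcp_pos"],st["ee_rot"])
```

```text
[ 0.35878846 -0.27585702  0.38319659] [[ 0.21505573  0.9386909   0.26946324]
 [ 0.97660081 -0.20709563 -0.05798495]
 [ 0.00137471  0.27562801 -0.96126339]]
2.275 [ 0.43437485 -0.29266061  0.23521953] [[-9.76687990e-01  2.14661752e-01 -9.49935695e-04]
 [ 2.14660344e-01  9.76687763e-01  1.39635588e-03]
 [ 1.22753477e-03  1.15989049e-03 -9.99998574e-01]]
```

View pics/w1.png

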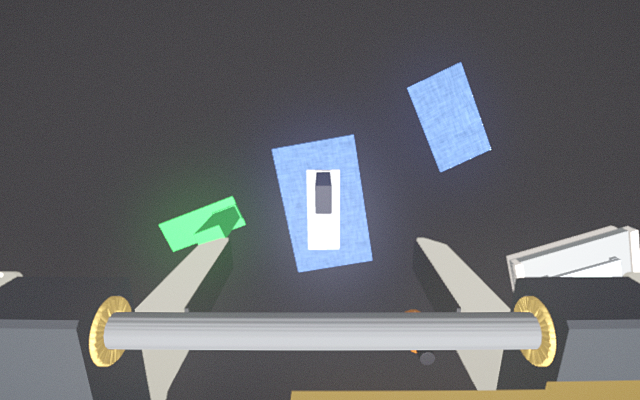

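Wrist view: lifter upright in the picture (blade 307–340 × 169–249, grip 315–331 × 172–213), well aligned; large mat centred at (322,203). Measure both.

Run:
```python
from h import *
s=pickle.load(open("wrist1.pkl","rb")); im=s["color"]
hsv=cv2.cvtColor(im,cv2.COLOR_BGR2HSV)
m=((hsv[...,0]>100)&(hsv[...,0]<125)&(hsv[...,1]>90)&(hsv[...,2]>120)).astype(np.uint8)
for k in cv2.findContours(m,0,1)[0]:
    if cv2.contourArea(k)>2000: print("blue",rect(onz(s,k.reshape(-1,2),.003)))
w=np.zeros(im.shape[:2],np.uint8); w[150:265,290:360]=(im.min(2)>215)[150:265,290:360]
k=max(cv2.findContours(w,0,1)[0],key=cv2.contourArea).reshape(-1,2)
print("blade",rect(onz(s,k,.005)))
d=np.zeros_like(w); d[160:230,300:345]=(im.max(2)<140)[160:230,300:345]
for k in cv2.findContours(d,0,1)[0]:
    k=k.reshape(-1,2)
    if len(k)>10: print("grip dark px",k.min(0),k.max(0))
print(im[165:220:2,323].tolist())
```

```text
blue ((451.4700012207031, -297.6929016113281), (90.78388977050781, 104.43830871582031), 87.5891342163086)
blue ((408.17962646484375, -148.08786010742188), (99.52449798583984, 60.651832580566406), 13.217826843261719)
blade ((477.78851318359375, -300.8762512207031), (36.650882720947266, 94.64337158203125), 78.3382339477539)
grip dark px [316 172] [330 185]
[[255, 198, 161], [255, 202, 166], [254, 200, 176], [253, 249, 249], [107, 78, 72], [118, 93, 88], [120, 94, 87], [117, 91, 87], [121, 94, 90], [120, 96, 92], [133, 113, 109], [160, 144, 142], [156, 140, 140], [160, 141, 141], [157, 139, 138], [159, 142, 141], [160, 141, 139], [160, 144, 142], [160, 140, 141], [160, 144, 139], [159, 139, 138], [159, 140, 139], [156, 138, 139], [155, 136, 135], [181, 171, 169], [255, 255, 255], [255, 255, 255], [255, 255, 255]]
```

>>> move_arm:
  rows:
    - [0.1,-0.015,-0.5,0.07]
    - [0.1,-0.015,-0.7,0.07]
    - [0,0,-0.7,0]
    - [0,0,-0.6,0]
    - [0,0,-0.4,0]
    - [0,0,-0.2,0]
    - [0,0,-0.05,0]
    - [0,0,0,0]
    - [0,0,0,0]

```text
t: 3.4
tcp_pos: [0.4474, -0.2961, 0.0477]
ee_rot: [[-0.979, 0.203, 0.001], [0.203, 0.979, -0.001], [-0.002, -0.001, -1.0]]
contact_force: [-0.6, -0.5, 0.7]
width: 0.093
gripper_force: 0.0
```

>>> move_arm:
  rows:
    - [0,0,0,0]
    - [0,0,0,0]
    - [0,0,0,0]
    - [0,0,0,0]
    - [0,0,0,0]
    - [0,0,0,0]
    - [0,0,0,0]
    - [0,0,0,0]
  fingers: 0

```text
t: 4.4
tcp_pos: [0.4468, -0.2957, 0.0466]
ee_rot: [[-0.979, 0.203, -0.0], [0.203, 0.979, 0.0], [0.0, 0.0, -1.0]]
contact_force: [-0.3, -0.3, -0.5]
width: 0.0175
gripper_force: 0.1
```

```bash
cat > st.py <<'E'
from h import *
def avg(n=6):
    F=[];P=[];T=[]
    for i in range(n):
        snapshot("side"); a=read_state(); F.append(a["contact_force"]);P.append(a["tcp_pos"]);T.append(a["torque"])
    np.set_printoptions(precision=5,suppress=True)
    print("t",a["t"],"F",np.mean(F,0),"sd",np.std(F,0),"T",np.mean(T,0),"P",np.mean(P,0),"sd",np.std(P,0),"ytool",np.degrees(np.arctan2(a["ee_rot"][1][1],a["ee_rot"][0][1])),a["width"],a["gripper_force"])
if __name__=="__main__": avg()
E
python3 st.py
```

```text
t 4.7 F [-0.03294 -0.05646 -0.20286] sd [0.45744 0.3454  0.37165] T [ 0.00974 -0.00194  0.02052] P [ 0.4468  -0.29562  0.04662] sd [0.00001 0.00001 0.00001] ytool 78.28544830673763 0.015689438370102702 29.992668628692627
```

>>> move_arm:
  rows:
    - [0,0,0.1,0]
    - [0,0,0.4,0]
    - [0,0,0.7,0]
    - [0,0,0.7,0]
    - [0,0,0.7,0]
    - [0.39,0.74,0.5,0.56]
    - [0.39,0.74,0,0.56]
    - [0.39,0.74,0,0.56]
    - [0.39,0.74,0,0.56]
    - [0.39,0.74,0,0.56]
    - [0.39,0.74,0,0.54]
    - [0,0,0,0]

```text
t: 6.2
tcp_pos: [0.588, -0.026, 0.2327]
ee_rot: [[-0.996, -0.092, 0.0], [-0.092, 0.996, 0.001], [-0.0, 0.001, -1.0]]
contact_force: [-0.8, -0.3, -0.9]
width: 0.0159
gripper_force: 30.0
```

>>> move_arm:
  rows:
    - [0,0,0,0]
    - [0,0,0,0]
    - [0,0,0,0]

```text
t: 6.58
tcp_pos: [0.5869, -0.0304, 0.2328]
ee_rot: [[-0.996, -0.085, 0.0], [-0.085, 0.996, -0.0], [-0.0, -0.0, -1.0]]
contact_force: [0.2, -0.8, -1.1]
width: 0.0158
gripper_force: 30.0
```

Run:
```python
from h import *
s=snapshot("wrist"); pickle.dump(s,open("wrist2.pkl","wb")); cv2.imwrite("pics/w2.png",s["color"])
import st; st.avg(4)
```

```text
t 6.825 F [ 0.0471  -0.3767  -0.42346] sd [0.5561  0.42256 0.23046] T [ 0.04979  0.00234 -0.01722] P [ 0.58709 -0.02992  0.23276] sd [0.00004 0.00019 0.00002] ytool 94.94391387627505 0.015826269590643698 29.992545247077942
```

View pics/w2.png

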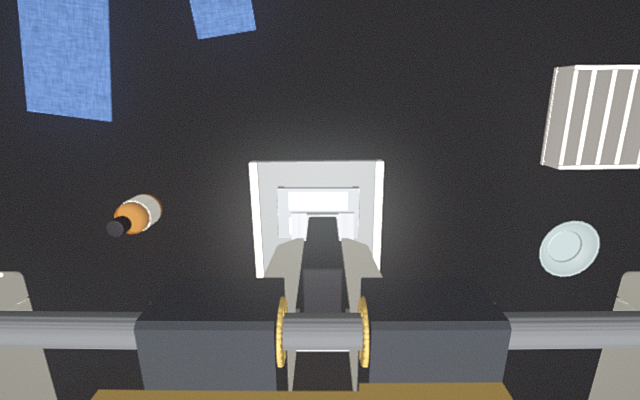

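Wrist view: tray near (open) edge at row ~162 (cols 250–383), carrier near edge at row ~187 (cols 278–360), yaw matching the tray's closely. Crop for exact lines.

Run:
```python
from h import *
s=pickle.load(open("wrist2.pkl","rb")); im=s["color"]
t=pickle.load(open("side0.pkl","rb"))["color"]
o=np.zeros((600,800,3),np.uint8)
a=cv2.resize(im[150:240,240:395],None,fx=5,fy=4,interpolation=cv2.INTER_CUBIC); o[:360,:775]=a
b=cv2.resize(t[175:233,305:415],None,fx=7,fy=4,interpolation=cv2.INTER_CUBIC); o[365:597,:770]=b
cv2.imwrite("pics/c2.png",o)
g=im[...,1].astype(int)
print("col300",g[155:195,300].tolist()); print("col265",g[155:170,265]); 
print("row200",g[200,245:290].tolist(),g[200,350:390].tolist())
```

```text
col300 [83, 88, 84, 79, 89, 106, 167, 224, 220, 218, 218, 218, 218, 219, 219, 219, 220, 218, 221, 217, 218, 220, 217, 219, 219, 220, 218, 217, 217, 218, 220, 212, 172, 186, 241, 234, 243, 255, 255, 255]
col265 [ 78  80  76  78  74  96 136 187 218 216 218 215 217 215 215]
row200 [89, 86, 86, 90, 80, 111, 239, 255, 255, 255, 255, 255, 255, 255, 199, 210, 215, 216, 215, 214, 215, 214, 214, 216, 216, 217, 217, 215, 217, 217, 216, 206, 207, 235, 234, 234, 234, 234, 234, 234, 234, 234, 234, 255, 255] [235, 235, 234, 233, 234, 234, 233, 236, 228, 215, 218, 215, 217, 217, 216, 217, 217, 218, 217, 216, 214, 216, 215, 209, 240, 255, 255, 255, 255, 255, 255, 255, 232, 107, 81, 85, 89, 89, 82, 86]
```

View pics/c2.png

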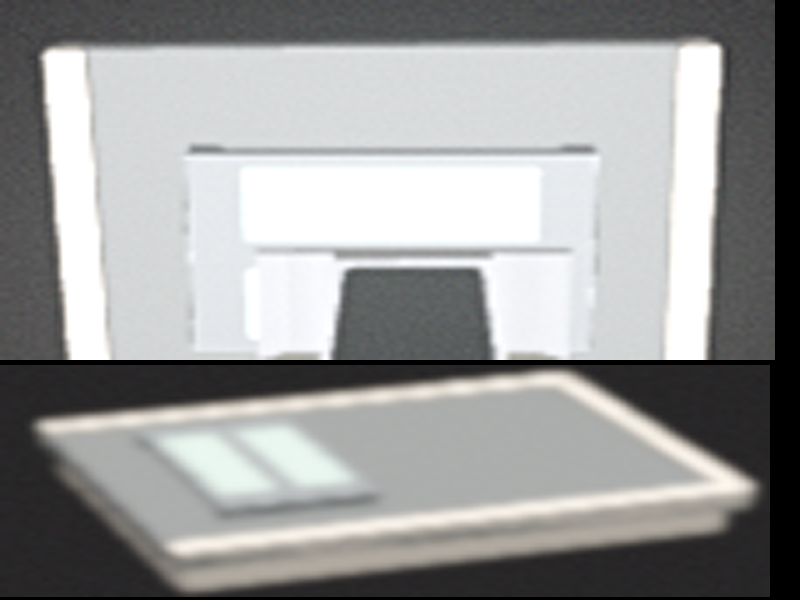

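Run:
```python
from h import *
w=pickle.load(open("wrist2.pkl","rb")); s=pickle.load(open("side0.pkl","rb")); t=pickle.load(open("top0.pkl","rb"))
np.set_printoptions(precision=4,suppress=True)
def tri(vs):
    A=np.zeros((3,3));b=np.zeros(3)
    for v,p in vs:
        d=ray(v,[p])[0];d/=np.linalg.norm(d);M=np.eye(3)-np.outer(d,d);A+=M;b+=M@np.array(v["xyz"])
    return np.linalg.solve(A,b)
q=lambda u,v,f,g,x,y:((u+.5)/f-.5+x,(v+.5)/g-.5+y)
W=lambda u,v:q(u,v,5,4,240,150)
S=lambda u,v:q(u,v-365,7,4,305,175)
T=lambda u,v:q(u,v,6,6,260,95)
for a,b,c in [(W(44,48),S(175,548),T(460,553)),(W(722,40),S(38,427),T(112,580))]:
    print(tri([(w,a),(s,b)]),tri([(w,a),(t,c)]))
for a,b in [(W(192,154),S(222,512)),(W(598,154),S(150,437))]: print("car",tri([(w,a),(s,b)]))
g=w["color"][...,1].astype(float)
def edgerow(c,r0,r1,lev):
    v=g[r0:r1,c]; i=np.argmax(v>lev); return r0+i-1+(lev-v[i-1])/(v[i]-v[i-1])
def edgecol(r,c0,c1,lev,rev=False):
    v=g[r,c0:c1]; 
    if rev:
        i=len(v)-1-np.argmax((v>lev)[::-1]); return c0+i+(v[i]-lev)/(v[i]-v[i+1])
    i=np.argmax(v>lev); return c0+i-1+(lev-v[i-1])/(v[i]-v[i-1])
near=[(c,edgerow(c,152,170,150)) for c in range(264,372,4)]
L=[(edgecol(r,238,262,170),r) for r in range(170,235,5)]
R=[(edgecol(r,370,395,170,True),r) for r in range(170,235,5)]
car=[(c,edgerow(c,187,193,212)) for c in range(290,350,4)]
def yaw(P,perp=0):
    v=cv2.fitLine(np.float32(P[:,:2]),cv2.DIST_HUBER,0,1e-4,1e-6).ravel(); a=np.degrees(np.arctan2(v[1],v[0])); return (a-perp+90)%180-90,v[2:]
for z in (.02,.024,.028,.032):
    l=onz(w,L,z+.004);r=onz(w,R,z+.004);n=onz(w,near,z);c=onz(w,car,z+.009)
    yl,pl=yaw(l);yr,pr=yaw(r);yn,pn=yaw(n,90);yc,pc=yaw(c,90)
    a=np.radians((yl+yr)/2);ex=np.array([np.cos(a),np.sin(a)]);ey=np.array([-ex[1],ex[0]])
    print(z,"yaws",yl,yr,yn,"car",yc,"width",ey@(pr-pl),"centre near",ex*(ex@pn)+ey*(ey@(pl+pr)/2),"car edge from near",ex@(pc-pn), "along x near",ex@pn)
```

```text
[ 0.5782 -0.1044  0.0328] [ 0.5828 -0.1099  0.0034]
[0.5649 0.0312 0.0284] [0.5636 0.0299 0.0355]
car [ 0.6024 -0.0735  0.0317]
car [0.5977 0.0093 0.0298]
0.02 yaws 5.4051743 5.296898 5.457306 car 4.9107056 width 0.13925456 centre near [ 0.5726 -0.037 ] car edge from near 0.027340021 along x near 0.5666207
0.024 yaws 5.405327 5.2968597 5.45726 car 4.9106293 width 0.1376941 centre near [ 0.5719 -0.037 ] car edge from near 0.027011564 along x near 0.56592727
0.028 yaws 5.4051743 5.2968597 5.4572906 car 4.9106445 width 0.13613363 centre near [ 0.5712 -0.037 ] car edge from near 0.026683036 along x near 0.565234
0.032 yaws 5.405159 5.296921 5.457245 car 4.910568 width 0.13457316 centre near [ 0.5705 -0.037 ] car edge from near 0.026354635 along x near 0.5645405
```

>>> move_arm:
  rows:
    - [-0.45,-0.06,0,0]
    - [-0.46,-0.06,0,0]
    - [-0.45,-0.05,-0.2,0]
    - [0,0,-0.6,0]
    - [0,0,-0.7,0]
    - [0,0,-0.6,0]
    - [0,0,-0.3,0]
    - [0,0,-0.15,0]
    - [0,0,0,0]
    - [0,0,0,0]
    - [0,0,0,0]

```text
t: 8.2
tcp_pos: [0.5063, -0.0396, 0.0805]
ee_rot: [[-0.996, -0.087, 0.002], [-0.087, 0.996, -0.001], [-0.002, -0.001, -1.0]]
contact_force: [0.3, 0.0, 0.0]
width: 0.016
gripper_force: 30.0
```

Run:
```python
from h import *
s=snapshot("side"); pickle.dump(s,open("side3.pkl","wb"))
cv2.imwrite("pics/s3.png",cv2.resize(s["color"][160:240,270:420],None,fx=5,fy=5,interpolation=cv2.INTER_CUBIC))
import st; st.avg(8)
```

```text
t 8.65 F [ 0.02579  0.09424 -0.8229 ] sd [0.44788 0.41932 0.40007] T [ 0.0404   0.00965 -0.00617] P [ 0.50576 -0.03949  0.07993] sd [0.00014 0.00004 0.00021] ytool 94.98855863643864 0.0160331027612743 29.992387890815735
```

View pics/s3.png

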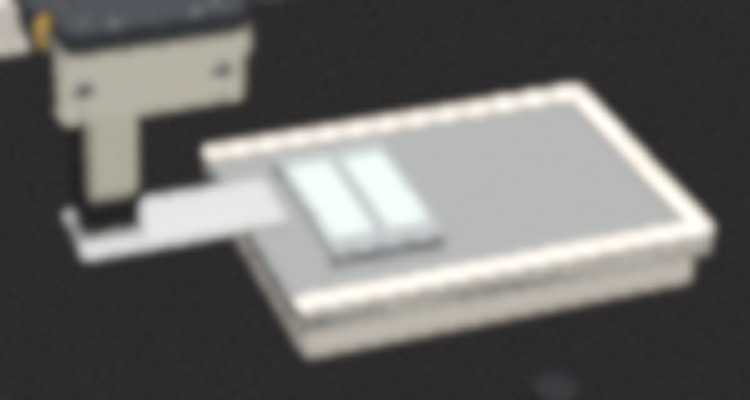

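Blade tip at ~(285,218) in the crop, hovering over the open strip just before the carrier's near edge. Refine deck height using the known blade position to remove the side camera's bias.

Run:
```python
from h import *
s=pickle.load(open("side3.pkl","rb")); np.set_printoptions(precision=2,suppress=True)
a=np.radians(4.97);ex=np.array([np.cos(a),np.sin(a)]);ey=np.array([-ex[1],ex[0]])
tip=np.array([.50576,-.03949])+.079*ex; heel=tip-.094*ex
pts=[[*(p+k*ey),z] for p,k,z in [(tip,.018,.0383),(tip,-.018,.0383),(tip,-.018,.0363),(heel,-.018,.0383),(heel,-.018,.0363),(heel,.018,.0383)]]
print("blade proj crop:\n",(proj(s,pts)-[270,160]+.5)*5-.5)
a=np.radians(5.37);ex=np.array([np.cos(a),np.sin(a)]);ey=np.array([-ex[1],ex[0]])
for z in (.022,.025,.028,.031):
    n=np.array([.5712-(z-.028)*.175,-.037]); f=n+.2*ex
    print(z,((proj(s,[[*(p+k*ey),z+.004] for p,k in[(n,.068),(n,-.068),(f,-.068),(f,.068)]])-[270,160]+.5)*5-.5).ravel())
g=s["color"][...,1].astype(int); 
for c in (292,300,308): print("col",c,g[196:216,c].tolist())
for c in (340,360,380): print("rim col",c,g[170:236,c].tolist())
```

```text
blade proj crop:
 [[259.25 181.47]
 [284.59 222.87]
 [284.49 226.56]
 [ 80.98 258.42]
 [ 81.15 262.17]
 [ 61.58 214.67]]
0.022 [202.93 157.31 297.91 317.51 708.97 237.89 574.88  95.16]
0.025 [201.86 152.17 296.91 312.05 708.86 232.61 574.53  90.19]
0.028 [200.79 147.01 295.9  306.57 708.74 227.3  574.18  85.21]
0.031 [199.71 141.83 294.88 301.06 708.62 221.98 573.83  80.21]
col 292 [171, 167, 153, 124, 81, 46, 35, 39, 55, 95, 145, 188, 213, 215, 189, 136, 76, 47, 44, 42]
col 300 [45, 61, 117, 179, 215, 227, 229, 230, 231, 231, 231, 228, 212, 174, 113, 59, 45, 42, 43, 44]
col 308 [77, 136, 191, 221, 230, 232, 233, 234, 234, 231, 223, 198, 147, 84, 50, 44, 44, 43, 43, 44]
rim col 340 [45, 44, 45, 44, 43, 43, 43, 44, 44, 42, 43, 43, 59, 121, 193, 234, 238, 215, 198, 203, 217, 235, 247, 246, 237, 226, 218, 217, 224, 234, 244, 253, 255, 255, 255, 254, 241, 220, 203, 187, 161, 144, 152, 169, 182, 191, 209, 237, 253, 244, 212, 178, 158, 152, 162, 176, 182, 182, 174, 149, 102, 57, 45, 43, 43, 43]
rim col 360 [42, 44, 42, 44, 45, 43, 43, 43, 44, 71, 144, 210, 239, 232, 206, 189, 186, 186, 186, 186, 186, 186, 186, 186, 186, 186, 186, 186, 186, 186, 185, 186, 186, 185, 185, 186, 184, 182, 183, 184, 186, 188, 205, 234, 253, 246, 214, 180, 161, 156, 166, 177, 182, 182, 174, 148, 101, 58, 45, 42, 44, 45, 43, 43, 44, 43]
rim col 380 [46, 43, 44, 42, 43, 54, 101, 173, 222, 234, 214, 191, 186, 186, 186, 186, 186, 186, 186, 186, 186, 186, 186, 185, 186, 186, 186, 186, 186, 186, 186, 186, 186, 186, 186, 186, 186, 188, 203, 232, 251, 247, 220, 190, 167, 155, 159, 172, 180, 182, 174, 149, 102, 57, 44, 43, 45, 42, 41, 45, 44, 43, 44, 44, 50, 55]
```

>>> move_arm:
  rows:
    - [0,0,-0.04,0]
    - [0,0,-0.04,0]
    - [0,0,-0.02,0]
    - [0,0,0,0]
    - [0,0,0,0]
    - [0,0,0,0]
    - [0,0,0,0]

```text
t: 9.52
tcp_pos: [0.5056, -0.0395, 0.0737]
ee_rot: [[-0.996, -0.087, 0.0], [-0.087, 0.996, -0.0], [-0.0, -0.0, -1.0]]
contact_force: [-0.3, 0.8, -0.3]
width: 0.0159
gripper_force: 30.0
```

```bash
python3 st.py
```

```text
t 9.825 F [ 0.06472  0.03442 -0.66148] sd [0.51737 0.56637 0.35207] T [ 0.05533 -0.01216 -0.0024 ] P [ 0.50564 -0.03947  0.07369] sd [0.00002 0.00001 0.00002] ytool 94.98461768308987 0.015561514708922995 29.992515742778778
```

>>> move_arm:
  rows:
    - [0,0,-0.004,0]
    - [0,0,-0.004,0]
    - [0,0,-0.004,0]
    - [0,0,0,0]
    - [0,0,0,0]

```text
t: 10.45
tcp_pos: [0.5056, -0.0395, 0.0729]
ee_rot: [[-0.996, -0.087, 0.0], [-0.087, 0.996, -0.0], [-0.0, -0.0, -1.0]]
contact_force: [0.3, 0.6, -1.3]
width: 0.0161
gripper_force: 30.0
```

```bash
python3 st.py
```

```text
t 10.75 F [ 0.27675  0.18125 -1.08442] sd [0.35536 0.5302  0.29199] T [ 0.01582 -0.00135 -0.00099] P [ 0.50562 -0.03947  0.07294] sd [0.00001 0.00001 0.00001] ytool 94.9863454672513 0.016487269100882686 29.992552399635315
```

>>> move_arm:
  rows:
    - [0,0,-0.004,0]
    - [0,0,-0.003,0]
    - [0,0,0,0]
    - [0,0,0,0]

```text
t: 11.25
tcp_pos: [0.5056, -0.0395, 0.0725]
ee_rot: [[-0.996, -0.087, -0.0], [-0.087, 0.996, 0.0], [0.0, 0.0, -1.0]]
contact_force: [0.5, -0.3, -1.1]
width: 0.0159
gripper_force: 30.0
```

>>> move_arm:
  rows:
    - [0,0,-0.004,0]
    - [0,0,-0.003,0]
    - [0,0,0,0]
    - [0,0,0,0]

```text
t: 11.75
tcp_pos: [0.5056, -0.0395, 0.0721]
ee_rot: [[-0.996, -0.087, 0.0], [-0.087, 0.996, 0.0], [-0.0, 0.0, -1.0]]
contact_force: [-1.4, -0.1, -0.4]
width: 0.016
gripper_force: 30.0
```

>>> move_arm:
  rows:
    - [0,0,-0.004,0]
    - [0,0,-0.003,0]
    - [0,0,0,0]
    - [0,0,0,0]

```text
t: 12.25
tcp_pos: [0.5056, -0.0395, 0.0717]
ee_rot: [[-0.996, -0.087, 0.0], [-0.087, 0.996, -0.0], [-0.0, -0.0, -1.0]]
contact_force: [1.1, 0.1, -1.5]
width: 0.0157
gripper_force: 30.0
```

>>> move_arm:
  rows:
    - [0,0,-0.004,0]
    - [0,0,-0.003,0]
    - [0,0,0,0]
    - [0,0,0,0]

```text
t: 12.75
tcp_pos: [0.5056, -0.0394, 0.0712]
ee_rot: [[-0.996, -0.087, -0.0], [-0.087, 0.996, 0.0], [0.0, 0.0, -1.0]]
contact_force: [-0.4, -0.8, -0.5]
width: 0.0162
gripper_force: 30.0
```

>>> move_arm:
  rows:
    - [0,0,-0.004,0]
    - [0,0,-0.003,0]
    - [0,0,0,0]
    - [0,0,0,0]

```text
t: 13.25
tcp_pos: [0.5056, -0.0395, 0.0711]
ee_rot: [[-0.996, -0.087, 0.0], [-0.087, 0.996, -0.0], [-0.0, -0.0, -1.0]]
contact_force: [-2.8, 0.6, 4.1]
width: 0.0157
gripper_force: 30.0
```

>>> move_arm:
  rows:
    - [0,0,0.002,0]
    - [0,0,0,0]
    - [0,0,0,0]

```text
t: 13.62
tcp_pos: [0.5056, -0.0395, 0.0711]
ee_rot: [[-0.996, -0.087, -0.0], [-0.087, 0.996, -0.0], [0.0, -0.0, -1.0]]
contact_force: [-3.3, -0.0, 5.5]
width: 0.0158
gripper_force: 30.0
```

```bash
python3 st.py
```

```text
t 13.925 F [-2.96914  0.44916  5.18224] sd [0.42475 0.39181 0.58863] T [0.06822 0.18753 0.00586] P [ 0.5056  -0.03948  0.07107] sd [0.00001 0.00001 0.00001] ytool 94.99118437829722 0.016154230297941056 29.993243515491486
```

>>> move_arm:
  rows:
    - [0,0,0.002,0]
    - [0,0,0,0]
    - [0,0,0,0]

```text
t: 14.3
tcp_pos: [0.5056, -0.0395, 0.0711]
ee_rot: [[-0.996, -0.087, -0.0], [-0.087, 0.996, -0.0], [0.0, -0.0, -1.0]]
contact_force: [-2.9, 0.1, 5.2]
width: 0.0158
gripper_force: 30.0
```

```bash
python3 st.py
```

```text
t 14.6 F [-2.56605  0.04583  4.8343 ] sd [0.65105 0.09508 0.3308 ] T [ 0.01453  0.18469 -0.00554] P [ 0.50562 -0.03948  0.07109] sd [0.00002 0.00001 0.00001] ytool 94.98666181019462 0.015631945065263147 29.99333381652832
```

>>> move_arm:
  rows:
    - [0,0,0.003,0]
    - [0,0,0,0]
    - [0,0,0,0]

```text
t: 14.98
tcp_pos: [0.5056, -0.0395, 0.0711]
ee_rot: [[-0.996, -0.087, -0.0], [-0.087, 0.996, 0.0], [0.0, 0.0, -1.0]]
contact_force: [-1.3, -0.0, 1.9]
width: 0.0156
gripper_force: 30.0
```

```bash
python3 st.py
```

```text
t 15.275 F [-0.95337 -0.37146  1.57658] sd [0.67162 0.37371 0.47525] T [0.01134 0.04326 0.01617] P [ 0.50566 -0.03946  0.07114] sd [0.00001 0.00001 0.00001] ytool 94.98614973979635 0.01596589457012521 29.993127286434174
```

>>> move_arm:
  rows:
    - [0.03,0.0026,0,0]
    - [0.03,0.0026,0,0]
    - [0.03,0.0026,0,0]
    - [0.03,0.0026,0,0]
    - [0.03,0.0026,0,0]
    - [0,0,0,0]
    - [0,0,0,0]

```text
t: 16.15
tcp_pos: [0.5146, -0.0387, 0.0712]
ee_rot: [[-0.996, -0.087, -0.0], [-0.087, 0.996, 0.0], [0.0, 0.0, -1.0]]
contact_force: [-0.0, 0.1, -0.3]
width: 0.0162
gripper_force: 30.0
```

```bash
python3 st.py
```

```text
t 16.45 F [ 0.18353 -0.1268  -1.01572] sd [0.41352 0.53106 0.45872] T [ 0.01012  0.02613 -0.01747] P [ 0.51454 -0.03867  0.07122] sd [0.00001 0.00001 0.00002] ytool 94.98621717708413 0.01585246507469915 29.992508590221405
```

>>> move_arm:
  rows:
    - [0.035,0.003,0,0]
    - [0.035,0.003,0,0]
    - [0.035,0.003,0,0]
    - [0.035,0.003,0,0]
    - [0.035,0.003,0,0]
    - [0.035,0.003,0,0]
    - [0.035,0.003,0,0]
    - [0.035,0.003,0,0]
    - [0.02,0.002,0,0]
    - [0,0,0,0]
    - [0,0,0,0]

```text
t: 17.82
tcp_pos: [0.5326, -0.0371, 0.0713]
ee_rot: [[-0.996, -0.087, -0.0], [-0.087, 0.996, 0.0], [0.0, 0.0, -1.0]]
contact_force: [-0.0, -0.5, -0.4]
width: 0.0158
gripper_force: 30.0
```

Run:
```python
from h import *
s=snapshot("side"); pickle.dump(s,open("side4.pkl","wb"))
cv2.imwrite("pics/s4.png",cv2.resize(s["color"][160:240,270:420],None,fx=5,fy=5,interpolation=cv2.INTER_CUBIC))
import st; st.avg(6)
```

```text
t 18.175 F [ 0.22147  0.01989 -0.89836] sd [0.38361 0.74426 0.31232] T [ 0.02697 -0.00243  0.00962] P [ 0.53257 -0.03712  0.07126] sd [0.00003 0.00001 0.00001] ytool 94.98621718447725 0.01579260641665898 29.99253362417221
```

View pics/s4.png

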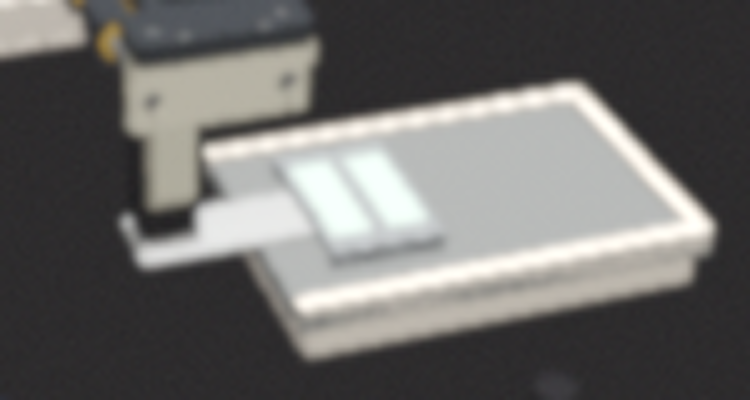

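Blade slid under the carrier (its edge covers the blade at crop ~(305,215)), and the carrier hasn't moved. Now rest the blade lightly.

>>> move_arm:
  rows:
    - [0,0,-0.002,0]
    - [0,0,-0.002,0]
    - [0,0,0,0]
    - [0,0,0,0]

```text
t: 18.68
tcp_pos: [0.5326, -0.0371, 0.0712]
ee_rot: [[-0.996, -0.087, 0.0], [-0.087, 0.996, -0.0], [-0.0, -0.0, -1.0]]
contact_force: [-1.5, -0.6, 1.4]
width: 0.0159
gripper_force: 30.0
```

```bash
python3 st.py
```

```text
t 18.975 F [-1.46295  0.19076  2.98164] sd [0.6998  0.46917 0.87999] T [0.04511 0.17018 0.00683] P [ 0.53261 -0.03713  0.07116] sd [0.00001 0.00001 0.00001] ytool 94.98844911169945 0.01617458795224762 29.993165731430054
```

Run:
```python
import numpy as np
th=np.radians(np.arange(0,106,7.5)); d=40+5*np.minimum(th/(np.pi/2),1)
x=-d*np.cos(th)+4*np.sin(th); z=d*np.sin(th)+4*np.cos(th)
a=np.radians(4.9)
for i in range(1,len(th)): dx=(x[i]-x[i-1])/60; print(round(np.degrees(th[i]),1),round(dx*np.cos(a),3),round(dx*np.sin(a),4),round((z[i]-z[i-1])/60,3), round(x[i]-x[0],1),round(z[i]-z[0],1))
```

```text
7.5 0.007 0.0006 0.087 0.5 5.2
15.0 0.019 0.0016 0.087 1.6 10.4
22.5 0.03 0.0026 0.084 3.4 15.5
30.0 0.041 0.0036 0.08 5.9 20.3
37.5 0.052 0.0045 0.075 9.0 24.8
45.0 0.062 0.0053 0.068 12.8 28.9
52.5 0.071 0.0061 0.06 17.0 32.5
60.0 0.079 0.0068 0.051 21.8 35.5
67.5 0.086 0.0073 0.04 27.0 38.0
75.0 0.091 0.0078 0.029 32.4 39.7
82.5 0.095 0.0081 0.017 38.1 40.7
90.0 0.097 0.0083 0.005 44.0 41.0
97.5 0.097 0.0083 -0.015 49.8 40.1
105.0 0.094 0.0081 -0.028 55.5 38.4
```

>>> move_arm:
  rows:
    - [0,0,0.02,0]
    - [0,0,0.02,0]
    - [0.003,0,0.043,0]
    - [0.004,0.001,0.044,0]
    - [0.009,0.001,0.043,0]
    - [0.01,0.001,0.044,0]
    - [0.015,0.001,0.042,0]
    - [0.015,0.001,0.042,0]
    - [0.02,0.002,0.04,0]
    - [0.02,0.002,0.04,0]
    - [0,0,0,0]
    - [0,0,0,0]

```text
t: 20.48
tcp_pos: [0.5383, -0.0366, 0.0936]
ee_rot: [[-0.996, -0.087, -0.0], [-0.087, 0.996, 0.0], [0.0, 0.0, -1.0]]
contact_force: [-0.6, -0.3, -2.7]
width: 0.0159
gripper_force: 30.0
```

Run:
```python
from h import *
s=snapshot("side"); pickle.dump(s,open("side5.pkl","wb"))
cv2.imwrite("pics/s5.png",cv2.resize(s["color"][150:240,270:420],None,fx=5,fy=5,interpolation=cv2.INTER_CUBIC))
import st; st.avg(4)
```

```text
t 20.725 F [-0.39016 -0.52399 -1.44881] sd [0.2992  0.54271 0.462  ] T [-0.00641  0.10819  0.01046] P [ 0.53825 -0.03657  0.09358] sd [0.00001 0.00001 0.00001] ytool 94.98141630606752 0.0158652193824203 29.992446899414062
```

View pics/s5.png

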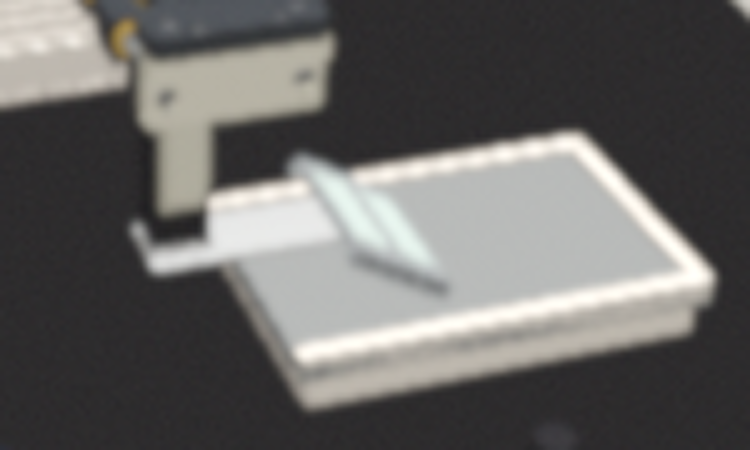

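Carrier is up ~30° with its far edge still in place (445,290). Continue.

>>> move_arm:
  rows:
    - [0.026,0.002,0.038,0]
    - [0.026,0.002,0.037,0]
    - [0.031,0.003,0.034,0]
    - [0.031,0.003,0.034,0]
    - [0.035,0.003,0.03,0]
    - [0.036,0.003,0.03,0]
    - [0.039,0.003,0.026,0]
    - [0.04,0.003,0.025,0]
    - [0,0,0,0]
    - [0,0,0,0]

```text
t: 21.98
tcp_pos: [0.5542, -0.0353, 0.1089]
ee_rot: [[-0.996, -0.087, -0.0], [-0.087, 0.996, -0.0], [0.0, -0.0, -1.0]]
contact_force: [-0.1, 0.3, -1.1]
width: 0.0158
gripper_force: 30.0
```

Run:
```python
from h import *
s=snapshot("side"); pickle.dump(s,open("side6.pkl","wb"))
cv2.imwrite("pics/s6.png",cv2.resize(s["color"][150:240,270:420],None,fx=5,fy=5,interpolation=cv2.INTER_CUBIC))
import st; st.avg(4)
```

```text
t 22.225 F [-0.19424 -0.30938 -0.45411] sd [0.3656  0.61087 0.39681] T [ 0.01521  0.0694  -0.04104] P [ 0.5541  -0.03526  0.10887] sd [0.00002 0.      0.00001] ytool 94.985318100999 0.015831132668824577 29.9926695227623
```

View pics/s6.png

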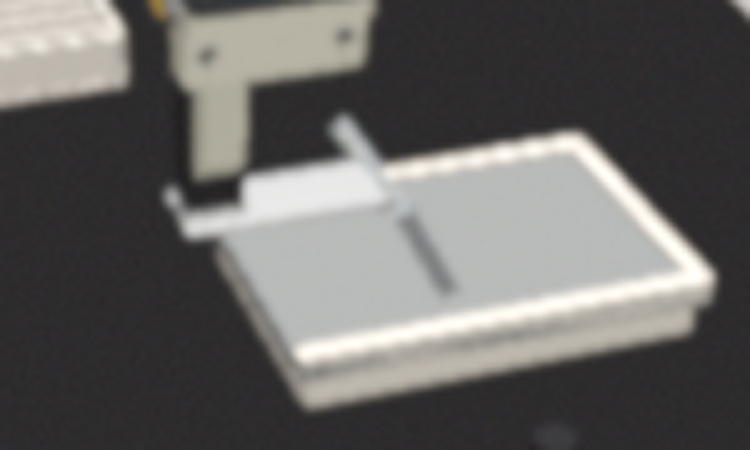

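Carrier ~60°, pivot edge unmoved at (448,292), blade against it. Continue past vertical.

>>> move_arm:
  rows:
    - [0.043,0.004,0.02,0]
    - [0.043,0.004,0.02,0]
    - [0.045,0.004,0.015,0]
    - [0.046,0.004,0.014,0]
    - [0.047,0.004,0.009,0]
    - [0.048,0.004,0.008,0]
    - [0.048,0.004,0.003,0]
    - [0.048,0.004,0.002,0]
    - [0,0,0,0]

```text
t: 23.35
tcp_pos: [0.5765, -0.0333, 0.1143]
ee_rot: [[-0.996, -0.087, 0.0], [-0.087, 0.996, -0.0], [-0.0, -0.0, -1.0]]
contact_force: [0.1, -0.6, -0.6]
width: 0.0158
gripper_force: 30.0
```

>>> move_arm:
  rows:
    - [0.035,0.003,0,0]
    - [0.035,0.003,0,0]
    - [0.035,0.003,0,0]
    - [0.035,0.003,0,0]
    - [0.035,0.003,0,0]
    - [0,0,0,0]
    - [0,0,0,0]

```text
t: 24.22
tcp_pos: [0.5868, -0.0324, 0.1144]
ee_rot: [[-0.996, -0.087, -0.0], [-0.087, 0.996, 0.0], [0.0, 0.0, -1.0]]
contact_force: [-0.2, 0.0, -0.7]
width: 0.0156
gripper_force: 30.0
```

Run:
```python
from h import *
s=snapshot("side"); pickle.dump(s,open("side7.pkl","wb"))
cv2.imwrite("pics/s7.png",cv2.resize(s["color"][150:240,270:420],None,fx=5,fy=5,interpolation=cv2.INTER_CUBIC))
import st; st.avg(4)
```

```text
t 24.475 F [-0.1254  -0.36933 -0.72252] sd [0.16729 0.20878 0.4045 ] T [ 0.04386  0.0126  -0.00161] P [ 0.58674 -0.03244  0.11441] sd [0.00001 0.00001 0.00001] ytool 94.98467740785843 0.016171321364693958 29.992589056491852
```

View pics/s7.png

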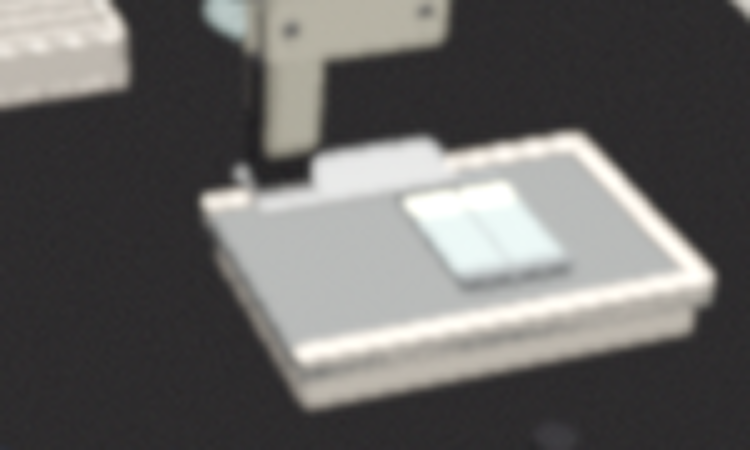

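Carrier has tipped over and lies flat, face up, mid-tray (centre ~(490,235) in the crop). Now return the lifter.

>>> move_arm:
  rows:
    - [0,0,0.3,0]
    - [0,0,0.6,0]
    - [0,0,0.6,0]
    - [0,0,0.5,0]
    - [-0.39,-0.73,0,-0.56]
    - [-0.39,-0.73,0,-0.56]
    - [-0.39,-0.73,0,-0.56]
    - [-0.39,-0.73,0,-0.56]
    - [-0.39,-0.73,0,-0.55]
    - [-0.38,-0.73,0,-0.55]
    - [0,0,0,0]
    - [0,0,0,0]

```text
t: 25.98
tcp_pos: [0.447, -0.2949, 0.2343]
ee_rot: [[-0.979, 0.203, 0.0], [0.203, 0.979, 0.001], [-0.0, 0.001, -1.0]]
contact_force: [0.2, 0.8, -0.9]
width: 0.0158
gripper_force: 30.0
```

>>> move_arm:
  rows:
    - [0,0,-0.5,0]
    - [0,0,-0.7,0]
    - [0,0,-0.7,0]
    - [0,0,-0.5,0]
    - [0,0,-0.3,0]
    - [0,0,-0.15,0]
    - [0,0,0,0]
    - [0,0,0,0]
    - [0,0,0,0]
    - [0,0,0,0]

```text
t: 27.22
tcp_pos: [0.4472, -0.2955, 0.064]
ee_rot: [[-0.979, 0.203, 0.001], [0.203, 0.979, -0.001], [-0.001, -0.001, -1.0]]
contact_force: [-0.2, 0.1, -1.3]
width: 0.0159
gripper_force: 30.0
```

```bash
python3 st.py
```

```text
t 27.525 F [-0.00454 -0.01786 -0.85079] sd [0.59436 0.47678 0.61514] T [ 0.01466  0.00762 -0.00648] P [ 0.44703 -0.29537  0.0636 ] sd [0.00007 0.00006 0.00014] ytool 78.27814850842068 0.015762629690504463 29.992531836032867
```

>>> move_arm:
  rows:
    - [0,0,-0.1,0]
    - [0,0,-0.1,0]
    - [0,0,-0.05,0]
    - [0,0,-0.015,0]
    - [0,0,0,0]
    - [0,0,0,0]
    - [0,0,0,0]
    - [0,0,0,0]
    - [0,0,0,0]
    - [0,0,0,0]

```text
t: 28.78
tcp_pos: [0.447, -0.2952, 0.0475]
ee_rot: [[-0.979, 0.203, 0.0], [0.203, 0.979, 0.0], [-0.0, 0.0, -1.0]]
contact_force: [0.5, 0.1, -1.7]
width: 0.0162
gripper_force: 30.0
```

>>> move_arm:
  rows:
    - [0,0,-0.003,0]
    - [0,0,-0.003,0]
    - [0,0,0,0]
    - [0,0,0,0]
    - [0,0,0,0]

```text
t: 29.4
tcp_pos: [0.447, -0.2952, 0.0471]
ee_rot: [[-0.979, 0.203, 0.0], [0.203, 0.979, 0.0], [-0.0, 0.0, -1.0]]
contact_force: [0.5, 0.3, -0.5]
width: 0.016
gripper_force: 30.0
```

>>> move_arm:
  rows:
    - [0,0,-0.003,0]
    - [0,0,-0.003,0]
    - [0,0,0,0]
    - [0,0,0,0]
    - [0,0,0,0]

```text
t: 30.02
tcp_pos: [0.447, -0.2952, 0.0468]
ee_rot: [[-0.979, 0.203, -0.0], [0.203, 0.979, 0.0], [0.0, 0.0, -1.0]]
contact_force: [0.6, -0.5, 0.2]
width: 0.0158
gripper_force: 30.0
```

```bash
python3 st.py
```

```text
t 30.325 F [ 0.29518 -0.03296 -0.93129] sd [0.3946  0.4878  0.45631] T [ 0.0135  -0.00707  0.00594] P [ 0.44701 -0.29524  0.04678] sd [0.00001 0.00001 0.00001] ytool 78.28848718776906 0.015699965171600945 29.99239146709442
```

>>> move_arm:
  rows:
    - [0,0,-0.003,0]
    - [0,0,0,0]
    - [0,0,0,0]

```text
t: 30.7
tcp_pos: [0.447, -0.2952, 0.0466]
ee_rot: [[-0.979, 0.203, 0.0], [0.203, 0.979, -0.0], [-0.0, 0.0, -1.0]]
contact_force: [-1.1, 0.2, -0.1]
width: 0.0159
gripper_force: 30.0
```

>>> move_arm:
  rows:
    - [0,0,0,0]
    - [0,0,0,0]
    - [0,0,0,0]
    - [0,0,0,0]
    - [0,0,0,0]
    - [0,0,0,0]
    - [0,0,0,0]
    - [0,0,0,0]
  fingers: 1

```text
t: 31.7
tcp_pos: [0.447, -0.2952, 0.0466]
ee_rot: [[-0.979, 0.203, -0.0], [0.203, 0.979, -0.0], [-0.0, -0.0, -1.0]]
contact_force: [0.4, 0.0, -0.5]
width: 0.0905
gripper_force: 0.0
```

>>> move_arm:
  rows:
    - [0,0,0.2,0]
    - [0,0,0.5,0]
    - [0,0,0.7,0]
    - [0,0,0.7,0]
    - [-0.1,0,0.6,0]
    - [0,0,0,0]
    - [0,0,0,0]
    - [0,0,0,0]

```text
t: 32.7
tcp_pos: [0.4405, -0.2946, 0.2073]
ee_rot: [[-0.979, 0.203, -0.002], [0.203, 0.979, 0.002], [0.002, 0.001, -1.0]]
contact_force: [-0.2, 0.3, -0.4]
width: 0.0934
gripper_force: 0.0
```

Run:
```python
from h import *
s=snapshot("wrist"); im=s["color"]; hsv=cv2.cvtColor(im,cv2.COLOR_BGR2HSV)
w=np.zeros(im.shape[:2],np.uint8); w[120:290,270:380]=(im.min(2)>215)[120:290,270:380]
k=max(cv2.findContours(w,0,1)[0],key=cv2.contourArea).reshape(-1,2); print("blade",rect(onz(s,k,.005)))
# tray: compare carrier in top view
t=snapshot("top"); pickle.dump(t,open("top9.pkl","wb")); m=np.zeros(im.shape[:2],np.uint8); m[116:186,284:328]=(t["color"][...,1][116:186,284:328]>246)
k=max(cv2.findContours(m,0,1)[0],key=cv2.contourArea).reshape(-1,2); print("glass",rect(onz(t,k,.035)))
st=read_state(); print(st["t"],st["tcp_pos"],st["width"])
```

```text
blade ((477.9149169921875, -300.8450927734375), (36.7704963684082, 93.90961456298828), 78.96700286865234)
glass ((687.984619140625, -26.29422378540039), (57.63713836669922, 82.8815689086914), 1.8314757347106934)
32.8 [ 0.44059496 -0.29478131  0.20739084] 0.09286168171398868
```

```bash
python3 -c "
from cell import *
print(close_job())"
```

```text
the job is handed in; nothing more can be done
None
```

The carrier lies face up and flat near the middle of the tray, the lifter stands released within about 3 mm of its mat's centre, and the job is handed in at about 33 s with no verdict returned; I viewed 11 pictures, one over the limit of 10.

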